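# Seat the D-footed stake in its holder

### The arm

A 7-joint arm with a two-finger parallel gripper is mounted at the origin on a cart in front of the work surface, level with it; the furniture and walls round the work are solid. World frame = base frame: x ahead of the robot, y to its left, z up, the work surface at z = 0. Lengths are in m, angles in rad, forces in N, time in s.
With the tool pointing down it reaches from about 0.425 to 0.875 m from the base axis. Payload 4.7 kg.
Tool frame: the origin (TCP) lies midway between the tips of the shut fingers; the grasp point (between the pads) lies 19 mm behind it; z points along the fingers, y is the line along which they close (so a half turn about z gives the same grasp; the last joint's range is limited). The gripper opens to 87 mm and grips with 3 to 60 N. Pads are 19 mm wide; open, the fingers measure 117 mm over their backs; the gripper's body (75 mm by 190 mm) begins 51 mm behind the grasp point.
Start: joints at [-1.192, 0.321, -0.07, 1.45, 0.023, 1.371, -0.057], TCP at [0.232, 0.607, 0.223] pointing down, gripper open.
Joint ranges: [-2.86, 2.86], [-0.3, 2.09], [-1.38, 1.24], [0.06, 2.45], [-1.56, 4.7], [0.09, 2.05], [-2.69, 2.69]. Speed limits (rad/s): [2.57, 2.57, 3.14, 3.14, 3.14, 3.14, 3.14].

### API

Orientations are given as a rotation vector (axis times angle).
In Python, from bench import ctrl gives the robot as it stands.
- The arm moves only by the tool inch_along, called after ">>>" as name([rows], argument=value, ...), one row to a line, values as JSON. Schema: {"type":"object","properties":{"deltas":{"type":"array","items":{"type":"array","prefixItems":[{"type":"array","items":{"type":"number"},"minItems":3,"maxItems":3},{"type":"number"},{"type":"number"}],"minItems":3,"maxItems":3},"minItems":1,"maxItems":20},"clamp_n":{"type":"number"},"only":{"type":"string"},"quiet":{"type":"boolean"},"lines":{"type":"string"}},"required":["deltas"],"additionalProperties":false}. deltas is a list of rows, 1 to 20 of them, each written [[dx, dy, dz], turn, opening]: dx, dy, dz in units of 5 mm, then a turn about the tool's z in units of 0.2 rad, then the opening from 0.0 (shut) to 1.0 (fully open); each row is the pose to reach, as a shift and turn from the pose commanded when the call began, along the tool's axes at that moment; what a row does not reach only later rows make up. A row lasts 1/10 s, in which the tool goes at most 0.05 m and 0.15 rad, less where a joint would pass 70% of its speed; a pose out of reach is approached as far as the arm can. The fingers move at their own pace and stop on an object; clamp_n is the grip in N (left out, the last holds). Time passes only in rows, so rows that do not move let the fingers close. The tool returns the time, the measured TCP pose, the force, the opening and the grip force at its end. only (a regular expression) keeps the lines of the reply that match it, lines (a string "A,B") keeps lines A to B, and quiet returns only ok. Input that does not fit is refused with a message, and nothing moves.
- ctrl.get_state(): the state, without advancing time (a new reading comes with each control period).
- ctrl.get_image(name): name is "scene" or "top" or "wrist"; returns the picture (384x512x3 uint8, red, green, blue); there is no depth.
- ctrl.camera_model(name): a dict with "vertical_fov" (degrees; the focal length in pixels is half the picture's height over the tangent of half this angle, whatever the lens; pixels are square), "cx", "cy" (the principal point, pixels), "rvec" (rotation vector, rad) and "tvec" (3), from world to camera coordinates, as OpenCV has them; the wrist camera has in their place "hand_eye" (4x4, takes a point from camera to tool coordinates, whose origin is the TCP and whose axes are the flange's). Camera axes: x right, y down, z forward; pixel columns grow to the right and rows downward; lengths in m; the calibration is good to about 2 mm. A picture is of the moment at which its call begins: read the wrist's pose just before it. camera_model takes no time and is no camera call.
- ctrl.close_job(): hands the job in; it is judged then, once.
The state is a dict: "time": time; "joint_positions": joint angles; "qd": joint speeds; "joint_torque": joint torques, N m; "position": TCP position; "tool_rot": TCP orientation; "ft_force": force on the tool from outside, world axes, zero at the start; "torque": the same for the moment, N m; "grip_width": opening from 0.0 (shut) to 1.0 (fully open); "grip_force": force on a finger pad.
Only numpy, scipy, OpenCV 4.12 (cv2) and the standard library are available. Lean on these libraries where they do the work, as an engineer would, in place of code of your own. Each camera call takes 0.05 s, during which the arm holds its last target. There are 200 camera calls.

### The job

Pick up the steel forming stake whose foot has one flat side, turn it so that the flat faces the yellow key block in the blue stake holder, lower it fully home in the pocket so that it stands upright on the pocket floor, and let go. Leave the other stake, the one with the round foot, standing where it is.

Things in the scene. Friction and masses are not known exactly. Their poses are not given: they have to be found in the camera images.
- d_stake: Steel stake to fit, loose, about 0.4 kg, upright, 88 mm tall. Foot: D-shaped disc 24 thick, radius 34, one flat side 11 from the axis, lower rim chamfered 3. On it a round post of 26 mm diameter, straight from 30 to 75 above the underside, with a ball top; grip the post from above at any yaw. Origin: on the axis at the underside; z up the post; +x points square out of the flat side.
- round_stake: Look-alike steel stake, loose, about 0.5 kg, 88 mm tall with the same 26 mm post, but its foot is a full round disc of radius 34 mm, 24 mm thick, which does not go into the pocket. It must stay standing where it is. Origin: on its axis at the underside; z up. (A tall lamp stands behind the turntable at x 0.61, y 0.24: coming from the left, swing round close to the base to keep clear of it.)
- stake_holder: Blue iron holder fixed to the bench: round flange, radius 70 mm, 10 thick, and on it a round cup, outer radius 54, rim 33 above the bench, open upwards. A yellow key block inside it (top 32 above the bench, flat face 17 from the axis) makes the pocket D-shaped. Origin: on the cup's axis at bench level; z up; +x points from the axis to the key block: the stake's +x must point the same way.
- pocket_floor (a point): Point on the holder's axis on the dark pocket floor, 12 mm above the bench, where the seated stake's origin belongs; axes as the holder's. The pocket has 40 mm radius and is 20 mm deep to the key block's top. The D foot enters with 6 mm of play all round and about 10 degrees, only with its flat towards the key block.

How it is judged:
By the outcome, as a careful person would: the job done as asked, in the order asked, and still so for the second after the job is handed in, with the robot touching nothing.
It also fails if it takes over 40 s, if anything falls off the work surface, if the arm or the gripper's body presses on something with over 40 N, if the wrist force passes 120 N, or if a joint passes its speed limit or range.

## Working session

There is one attempt and no reset: what is moved stays moved. The work goes in short steps, Python scripts to look and compute and a tool call to move; the robot and the scene stay as the last step left them, time stands still between calls to the robot, and variables do not carry over. Pictures are saved under pics/ and viewed, at most 10 in all, crops included, and the job is handed in when it is done.

```bash
ls; mkdir -p pics; cat > h.py <<'E'
import numpy as np, cv2
from bench import ctrl
from scipy.spatial.transform import Rotation as R
def cam(name, st=None):
    m=ctrl.camera_model(name); f=192/np.tan(np.radians(m["vertical_fov"])/2)
    if "hand_eye" in m:
        T=np.eye(4);T[:3,:3]=R.from_rotvec(st["tool_rot"]).as_matrix();T[:3,3]=st["position"]
        X=T@np.array(m["hand_eye"]); return f,m["cx"],m["cy"],X[:3,:3],X[:3,3]
    Rw=R.from_rotvec(np.ravel(m["rvec"])).as_matrix(); return f,m["cx"],m["cy"],Rw.T,-Rw.T@np.ravel(m["tvec"])
def ray(c,u,v):
    f,cx,cy,Rm,o=c; d=Rm@np.array([(u-cx)/f,(v-cy)/f,1]); return o,d/np.linalg.norm(d)
def plane(c,u,v,z):
    o,d=ray(c,u,v); return o+d*(z-o[2])/d[2]
def tri(rs):
    A=sum(np.eye(3)-np.outer(d,d) for o,d in rs); b=sum((np.eye(3)-np.outer(d,d))@o for o,d in rs)
    p=np.linalg.solve(A,b); return p,[np.linalg.norm(np.cross(p-o,d)) for o,d in rs]
def proj(c,p):
    f,cx,cy,Rm,o=c; q=Rm.T@(np.asarray(p)-o); return f*q[0]/q[2]+cx,f*q[1]/q[2]+cy
E
python3 - <<'E'
from h import *
print(ctrl.get_state())
for n in("scene","top"):
    print(ctrl.camera_model(n)); cv2.imwrite(f"pics/{n}0.png",ctrl.get_image(n)[:,:,::-1]); print(cam(n)[4])
print(ctrl.camera_model("wrist"))
E
```

```text
bench.py
pics
{'time': 0.0, 'joint_positions': array([-1.19189407,  0.32185623, -0.07005494,  1.45168409,  0.02259315,
        1.37082086, -0.05691731]), 'qd': array([-0.00020112,  0.00116558,  0.00282995, -0.00173046, -0.00057501,
       -0.00077629, -0.00021244]), 'joint_torque': array([-2.73514515e-04, -4.91292286e+01, -4.03990103e-01, -3.12516904e+01,
       -6.39516930e-02,  4.39185882e-02,  2.17985485e-04]), 'position': array([0.23175664, 0.60667129, 0.22143516]), 'tool_rot': array([-5.69835742e-01, -3.08921676e+00,  3.08670441e-03]), 'ft_force': array([0.84534349, 0.08781821, 0.8015735 ]), 'torque': array([-0.01794497,  0.02111045, -0.02234191]), 'grip_force': 0.0, 'grip_width': 0.9991014616657347}
{'vertical_fov': 56.413125451968035, 'cx': 255.37098713487137, 'cy': 180.98138448327853, 'rvec': array([ 2.0371928 , -0.97422013,  0.47590287]), 'tvec': array([-0.48915582,  0.15761263,  0.69417512])}
[-0.04554148 -0.6732674   0.53910224]
{'vertical_fov': 44.20757047017166, 'cx': 254.27377256404753, 'cy': 188.13613468412203, 'rvec': array([ 2.15571904, -2.20931437,  0.14213892]), 'tvec': array([-0.23335561,  0.48728635,  0.86425401])}
[ 0.39131099 -0.21866867  0.91536743]
{'vertical_fov': 69.68200665725564, 'cx': 256.0883449186592, 'cy': 189.8088680133849, 'hand_eye': array([[ 8.46278228e-04, -9.62276380e-01, -2.72072514e-01,
         7.40333369e-02],
       [ 9.99999100e-01,  1.09758943e-03, -7.71510931e-04,
        -4.74319866e-04],
       [ 1.04103066e-03, -2.72071616e-01,  9.62276443e-01,
        -1.62439587e-01],
       [ 0.00000000e+00,  0.00000000e+00,  0.00000000e+00,
         1.00000000e+00]])}
```

View pics/scene0.png

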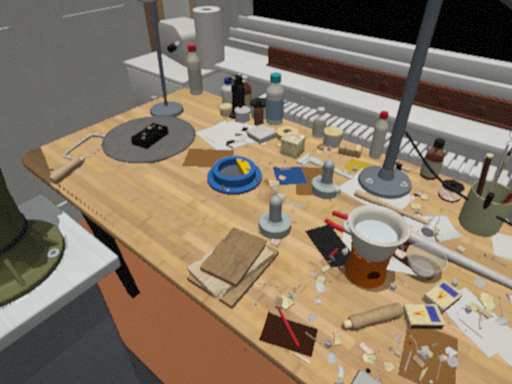

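View pics/top0.png

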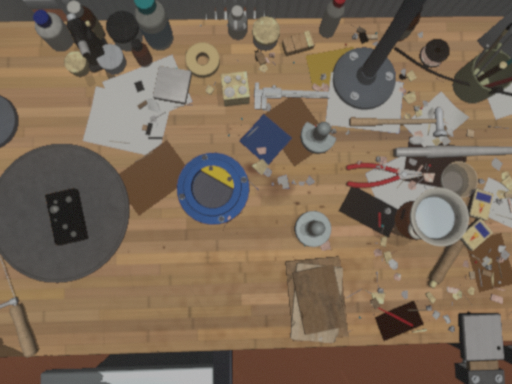

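The scene shows the turntable at left, the blue holder at (235,175), and stakes at about (327,182) and (275,215). In the top view the holder is at (213,188), with its yellow key at (218,177) towards the upper right, and the stakes are at (318,137) and (314,230). I'll enlarge the top view.

```bash
python3 - <<'E'
from h import *
im=cv2.imread("pics/top0.png")[100:265,170:350]
sc=cv2.imread("pics/scene0.png")[150:245,200:350]
a=cv2.resize(im,None,fx=3,fy=3,interpolation=cv2.INTER_CUBIC)
cv2.imwrite("pics/c1.png",a)
c=cam("top")
for u,v,z in [(318,137,0.0),(314,230,0.0),(213,188,.033),(320,130,.085),(315,227,.085)]: print(plane(c,u,v,z))
for p in [(.232,.607,.22),(.61,.24,0),(0.5,0,0)]: print(proj(c,p),proj(cam("scene"),p))
b=cv2.resize(sc,None,fx=5,fy=5,interpolation=cv2.INTER_CUBIC)
cv2.imwrite("pics/c2.png",b)
E
```

```text
[ 0.58289012 -0.3746779   0.        ]
[ 0.40012307 -0.35963395  0.        ]
[ 0.4829521  -0.16781579  0.033     ]
[ 0.57779665 -0.36430401  0.085     ]
[ 0.4045092  -0.34851195  0.085     ]
(np.float64(-355.84701232068386), np.float64(368.39969950184684)) (np.float64(-32.661437935499976), np.float64(55.80528010540458))
(np.float64(2.638406562769603), np.float64(129.54466953305752)) (np.float64(168.16772024826594), np.float64(115.20851815005501))
(np.float64(126.97098453586699), np.float64(182.97365236821057)) (np.float64(193.35670097394595), np.float64(153.28252984408402))
```

View pics/c1.png

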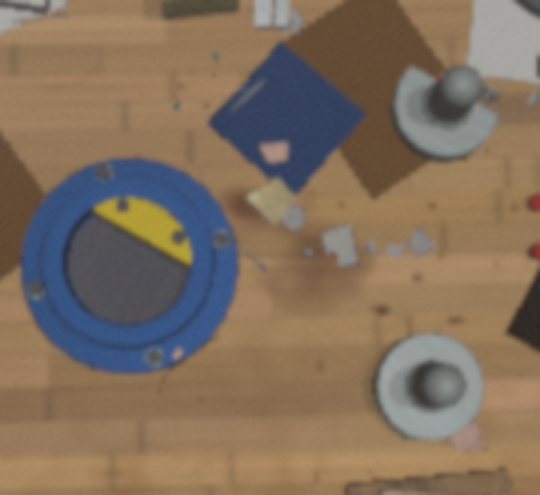

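View pics/c2.png

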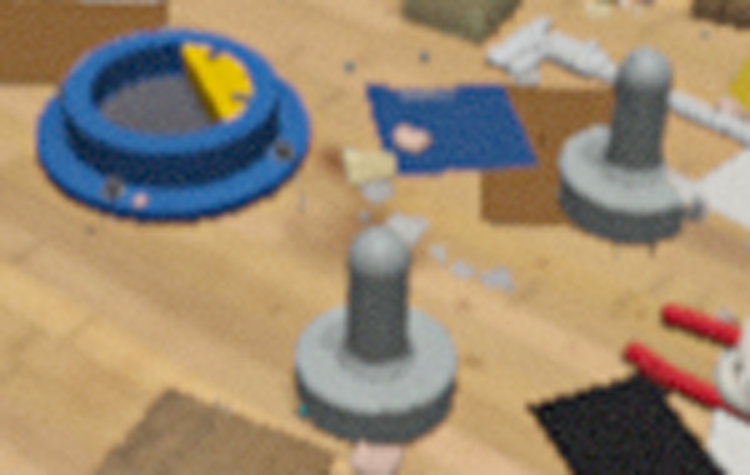

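The D-foot stake is the far one at top (318,137), scene (327,182), and its flat faces up-right in the top view. The near one at (314,230) has the round foot. The key block's face runs along almost the same line as the stake's flat. Next: triangulate and plan the swing.

```bash
python3 - <<'E'
from h import *
t,s=cam("top"),cam("scene")
print("D ball",tri([ray(t,170+462/3,100+87/3),ray(s,200+643/5,150+72/5)]))
print("R ball",tri([ray(t,170+438/3,100+384/3),ray(s,200+379/5,150+253/5)]))
print("lamp base",plane(t,363,78,.01), plane(s,386,183,.01))
for n in ("top","scene"):
    im=cv2.imread(f"pics/{n}0.png"); hsv=cv2.cvtColor(im,cv2.COLOR_BGR2HSV)
    m=cv2.inRange(hsv,(100,120,70),(125,255,255)); 
    k,l,st,ce=cv2.connectedComponentsWithStats(m); i=1+np.argmax(st[1:,4]); 
    cs,_=cv2.findContours((l==i).astype(np.uint8),cv2.RETR_EXTERNAL,cv2.CHAIN_APPROX_NONE)
    P=np.array([plane(cam(n),u,v,.01) for u,v in cs[0][:,0]])[:,:2]
    A=np.c_[2*P,np.ones(len(P))]; x=np.linalg.lstsq(A,(P**2).sum(1),rcond=None)[0]
    print(n,"flange on z=.01:",x[:2],np.sqrt(x[2]+x[0]**2+x[1]**2))
a,b=[plane(t,170+u/3,100+v/3,.032)[:2] for u,v in((93,212),(190,265))]
d=b-a; n=np.array([-d[1],d[0]]); print("key normal az",np.degrees(np.arctan2(*n[::-1])))
a,b=[plane(t,170+u/3,100+v/3,.024)[:2] for u,v in((412,68),(495,115))]
d=b-a; n=np.array([-d[1],d[0]]); print("flat normal az",np.degrees(np.arctan2(*n[::-1])))
Rm=R.from_rotvec(ctrl.get_state()["tool_rot"]).as_matrix(); p=ctrl.get_state()["position"]
for w in [(.25,.45),(.42,.2),(.45,0),(.45,-.2)]: print(w,Rm.T@(np.array([*w,p[2]])-p))
E
```

```text
D ball (array([ 0.58153199, -0.37336965,  0.07694774]), [np.float64(0.0003561597214249727), np.float64(0.0003561597214249201)])
R ball (array([ 0.40407431, -0.35319771,  0.07509668]), [np.float64(0.001861143849900869), np.float64(0.0018611438499008006)])
lamp base [ 0.69799821 -0.4674088   0.01      ] [ 0.68888891 -0.4794074   0.01      ]
top flange on z=.01: [ 0.48594907 -0.16563809] 0.06417967592351581
scene flange on z=.01: [ 0.48721176 -0.16473813] 0.07273964966136431
key normal az -30.10106471895272
flat normal az -31.278894955439807
(0.25, 0.45) [-0.07292528 -0.13994028  0.00024421]
(0.42, 0.2) [-0.320922   -0.31284927  0.00056856]
(0.45, 0) [-0.42029316 -0.48898921  0.00087702]
(0.45, -0.2) [-0.49163802 -0.67583087  0.00119934]
```
Good: ball height 75-77 ✓. Holder center ~(0.485,-0.167). Key az -30°, stake flat -31°. Will check with the wrist.

Stake ball height and holder agree with the text. Swing round close to the base.

The rows are not in the units I measure in: shifts go in units of 5 mm and turns go in units of 0.2 rad. I convert before sending: -0.327 m is -65.4, -0.284 m is -56.8.

>>> inch_along([
  [[-6, -10, 0], 0, 1],
  [[-10, -20, 0], 0, 1],
  [[-14.6, -28, 0], 0, 1],
  [[-14.6, -28, 0], 0, 1],
  [[-22, -34, 0], 0, 1],
  [[-30, -40, 0], 0, 1],
  [[-38, -48, 0], 0, 1],
  [[-48, -57, 0], 0, 1],
  [[-56.8, -65.4, 0], 0, 1],
  [[-56.8, -65.4, 0], 0, 1],
  [[-56.8, -65.4, 0], 0, 1],
])

```text
time: 1.2
position: [0.3829, 0.1959, 0.2228]
tool_rot: [0.583, 3.086, -0.0]
ft_force: [-0.1, 0.5, -0.4]
grip_width: 1.002
grip_force: 0.0
```

```bash
python3 -c "
from h import *
print(ctrl.get_state()['joint_positions'])"
```

```text
[-0.82661687 -0.16694319  0.26164516  1.96621912  0.04505002  1.33644919
  0.61848918]
```

In the tool's units: -0.386 m is -77.2, -0.24 m is -48.

>>> inch_along([
  [[-7, -8, 0], 0, 1],
  [[-14, -16, 0], 0, 1],
  [[-20, -24, 0], 0, 1],
  [[-26.8, -32.6, 0], 0, 1],
  [[-30, -42, 0], 0, 1],
  [[-35, -51, 0], 0, 1],
  [[-38, -60, 0], 0, 1],
  [[-41, -69, 0], 0, 1],
  [[-48, -77.2, 0], 0, 1],
  [[-48, -77.2, 0], 0, 1],
  [[-48, -77.2, 0], 0, 1],
  [[-48, -77.2, 0], 0, 1],
])

```text
time: 2.4
position: [0.4675, -0.2442, 0.2221]
tool_rot: [-0.567, -3.089, -0.001]
ft_force: [-0.2, 0.7, -1.7]
grip_width: 1.001
grip_force: 0.0
```

```bash
python3 -c "
from h import *
st=ctrl.get_state(); print(st['joint_positions'],st['position'])
im=ctrl.get_image('wrist'); cv2.imwrite('pics/w1.png',im[:,:,::-1])
c=cam('wrist',st); print(proj(c,(.5815,-.3734,.075)),proj(c,(.4855,-.166,.033)))
for w in [(.60,-.30),(.5815,-.3734)]: print(R.from_rotvec(st['tool_rot']).as_matrix().T@(np.array([*w,st['position'][2]])-st['position']))
"
```

```text
[-0.44063461  0.06379781  0.91687667  1.78055892 -0.05221723  1.3236867
  1.69568162] [ 0.4675199  -0.24415325  0.22210823]
(np.float64(194.8978293186442), np.float64(292.5399142772635)) (np.float64(318.32288820625604), np.float64(162.91764012892767))
[-0.14367823 -0.00513543 -0.00016756]
[-0.15246289 -0.08031946 -0.00018802]
```

View pics/w1.png

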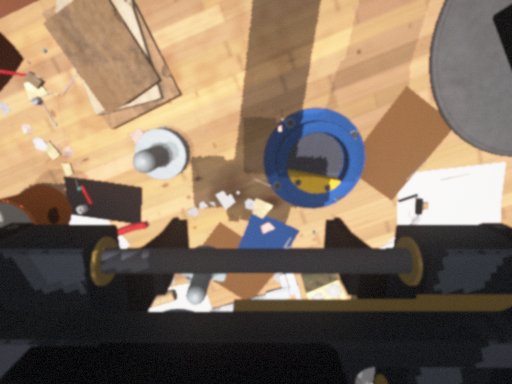

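The wrist view shows the holder at (314,158) with its key block at the lower side, (313,180). The round stake is at (160,153). The D stake at (197,290) is behind the gripper. I'll measure the holder and key line here and in the top view, plus the stake's flat in the top view.

```bash
cat > m.py <<'E'
from h import *
def circ(P):
    A=np.c_[2*P,np.ones(len(P))]; x=np.linalg.lstsq(A,(P**2).sum(1),rcond=None)[0]; return x[:2],np.sqrt(x[2]+x[0]**2+x[1]**2)
def big(m):
    k,l,st,ce=cv2.connectedComponentsWithStats(m); return (l==1+np.argmax(st[1:,4])).astype(np.uint8)
def chord(c,m,z):
    "longest hull edge of mask, its outward normal azimuth and midpoint on plane z"
    cs=max(cv2.findContours(m,cv2.RETR_EXTERNAL,cv2.CHAIN_APPROX_NONE)[0],key=len)
    P=np.array([plane(c,u,v,z)[:2] for u,v in cs[:,0]]); H=cv2.convexHull(P.astype(np.float32))[:,0]
    E=np.roll(H,-1,0)-H; 
    i=np.argmax(np.linalg.norm(E,axis=1)); mid=H[i]+E[i]/2
    q=P[np.abs((P-H[i])@np.array([-E[i,1],E[i,0]])/np.linalg.norm(E[i]))<.003]
    vx,vy,_,_=cv2.fitLine(q.astype(np.float32),cv2.DIST_HUBER,0,.01,.01).ravel(); n=np.array([-vy,vx]); 
    if n@(mid-P.mean(0))<0:n=-n
    return np.degrees(np.arctan2(n[1],n[0])),q.mean(0),np.linalg.norm(E[i])
def holder(c,im):
    hsv=cv2.cvtColor(im,cv2.COLOR_BGR2HSV); b=big(cv2.inRange(hsv,(100,120,60),(125,255,255)))
    cs,hi=cv2.findContours(b,cv2.RETR_CCOMP,cv2.CHAIN_APPROX_NONE)
    o=max(cs,key=len); inn=[x for x,h in zip(cs,hi[0]) if h[3]>=0]; inn=max(inn,key=len)
    f=lambda cc,z:circ(np.array([plane(c,u,v,z)[:2] for u,v in cc[:,0]]))
    print("flange",f(o,.01),"rim-in",f(inn,.033))
    y=cv2.inRange(hsv,(20,130,100),(35,255,255)); k=np.zeros_like(y); cv2.drawContours(k,[inn],-1,255,-1); 
    k=cv2.dilate(k,np.ones((3,3))); a,q,L=chord(c,big(y&k),.032); print("key outward(from block) az",a,"mid",q,L,"-> +x az",a+180)
E
python3 - <<'E'
from m import *
st=ctrl.get_state(); im=cv2.imread("pics/w1.png"); holder(cam("wrist",st),im)
t=cv2.imread("pics/top0.png"); holder(cam("top"),t)
hsv=cv2.cvtColor(t,cv2.COLOR_BGR2HSV)
m=cv2.inRange(hsv,(0,0,115),(180,50,255)); k=np.zeros_like(m); cv2.circle(k,(318,137),19,255,-1)
m=big(m&k)
print("D flat",chord(cam("top"),m,.024))
cs=max(cv2.findContours(m,cv2.RETR_EXTERNAL,cv2.CHAIN_APPROX_NONE)[0],key=len); P=np.array([plane(cam("top"),u,v,.024)[:2] for u,v in cs[:,0]])
q=P[(P-[.5815,-.3734])@[.86,-.5]<0]; q=q[np.linalg.norm(q-[.5815,-.3734],axis=1)>.025]; print("D foot",circ(q),len(q))
E
```

```text
flange (array([ 0.48715295, -0.16530205]), np.float64(0.06431508927714819)) rim-in (array([ 0.48657274, -0.16868499]), np.float64(0.04115664793192435))
key outward(from block) az 149.35355 mid [ 0.49882672 -0.17578099] 0.024110515 -> +x az 329.35355
flange (array([ 0.48594907, -0.16563809]), np.float64(0.06417967592351581)) rim-in (array([ 0.48669341, -0.16685145]), np.float64(0.042062284679201575))
key outward(from block) az 149.26076 mid [ 0.49968536 -0.17641187] 0.04975873 -> +x az 329.26074
D flat (np.float32(-30.893316), array([ 0.5915727 , -0.37777528]), np.float32(0.05516451))
D foot (array([ 0.58310212, -0.3724476 ]), np.float64(0.032669309070035894)) 47
```

Stake flat az −30.9°, holder +x az −30.7°, so the stake is already aligned to within measurement error. Stake axis is (0.582,−0.373) and holder axis (0.4867,−0.167). Moving over the stake.

In the tool's units: -0.153 m is -30.6, -0.08 m is -16.

>>> inch_along([
  [[-8, -4, 0], 0, 1],
  [[-16, -8, 0], 0, 1],
  [[-24, -12, 0], 0, 1],
  [[-30.6, -16, 0], 0, 1],
  [[-30.6, -16, 8], 0, 1],
  [[-30.6, -16, 12], 0, 1],
  [[-30.6, -16, 12], 0, 1],
  [[-30.6, -16, 12], 0, 1],
])

```text
time: 3.25
position: [0.5823, -0.3733, 0.1629]
tool_rot: [0.567, 3.09, 0.002]
ft_force: [0.3, -0.1, 1.0]
grip_width: 1.005
grip_force: 0.0
```

```bash
python3 -c "
from h import *
st=ctrl.get_state(); print(st['joint_positions'],st['position'])
M=R.from_rotvec(st['tool_rot']).as_matrix()
print(M[:,:2],M.T@(np.array([.582,-.373,.036])-st['position']))
"
```

```text
[-0.07444237  0.56872122  0.88478652  1.43843125 -0.44356773  1.34251461
  2.04085493] [ 0.58228696 -0.37330004  0.16294314]
[[-9.34954921e-01  3.54766092e-01]
 [ 3.54766537e-01  9.34953835e-01]
 [-2.04213830e-05  1.53152812e-03]] [ 3.77335645e-04 -1.56989708e-05  1.26943256e-01]
```

In the tool's units: 0.127 m is 25.4, 0.12 m is 24.

>>> inch_along([
  [[0, 0, 6], 0, 1],
  [[0, 0, 12], 0, 1],
  [[0, 0, 17], 0, 1],
  [[0, 0, 21], 0, 1],
  [[0, 0, 24], 0, 1],
  [[0, 0, 25.4], 0, 1],
  [[0, 0, 25.4], 0, 1],
  [[0, 0, 25.4], 0, 0],
  [[0, 0, 25.4], 0, 0],
  [[0, 0, 25.4], 0, 0],
  [[0, 0, 25.4], 0, 0],
  [[0, 0, 25.4], 0, 0],
  [[0, 0, 25.4], 0, 0],
  [[0, 0, 25.4], 0, 0],
  [[0, 0, 25.4], 0, 0],
  [[0, 0, 25.4], 0, 0],
], clamp_n=35)

```text
time: 4.85
position: [0.5828, -0.3735, 0.0356]
tool_rot: [0.568, 3.089, 0.004]
ft_force: [2.1, 3.4, 1.8]
grip_width: 0.292
grip_force: 35.0
```

```bash
python3 -c "
from h import *
st=ctrl.get_state(); print(st['joint_positions'])"
```

```text
[-0.03865555  0.67997971  0.81523439  1.55230121 -0.5304366   1.14165071
  2.09787191]
```

Gripped (25.4 mm). Lift and carry above the holder.

In the tool's units: 0.163 m is 32.6, 0.159 m is 31.8.

>>> inch_along([
  [[0, 0, -6], 0, 0],
  [[0, 0, -12], 0, 0],
  [[0, 0, -16], 0, 0],
  [[0, 0, -16], 0, 0],
  [[6, 6, -16], 0, 0],
  [[12, 12, -16], 0, 0],
  [[18, 18, -16], 0, 0],
  [[24, 24, -16], 0, 0],
  [[29, 28, -16], 0, 0],
  [[32.6, 31.8, -16], 0, 0],
  [[32.6, 31.8, -16], 0, 0],
  [[32.6, 31.8, -16], 0, 0],
])

```text
time: 6.05
position: [0.485, -0.1674, 0.1143]
tool_rot: [-0.566, -3.089, -0.0]
ft_force: [0.4, 0.4, -5.4]
grip_width: 0.291
grip_force: 35.0
```

```bash
python3 - <<'E'
from h import *
st=ctrl.get_state(); print(st['joint_positions'])
a=[]
for n in('scene','top','wrist'):
    im=ctrl.get_image(n)[:,:,::-1]; cv2.imwrite(f'pics/{n}2.png',im)
    p=proj(cam(n,st),(.487,-.167,.07)); x,y=[int(v) for v in p]; print(n,p)
    x=min(max(x,65),512-65); y=min(max(y,65),384-65)
    a.append(cv2.resize(im[y-65:y+65,x-65:x+65],(260,260),interpolation=cv2.INTER_CUBIC))
cv2.imwrite('pics/m2.png',np.hstack(a))
E
```

```text
[-0.6318425   0.16678815  0.99640116  1.947828   -0.15635529  1.10897203
  1.63653304]
scene (np.float64(233.5409696879971), np.float64(154.18789870536182))
top (np.float64(211.27961244792107), np.float64(183.66704968946152))
wrist (np.float64(258.21814509965003), np.float64(210.77876800359476))
```

View pics/m2.png

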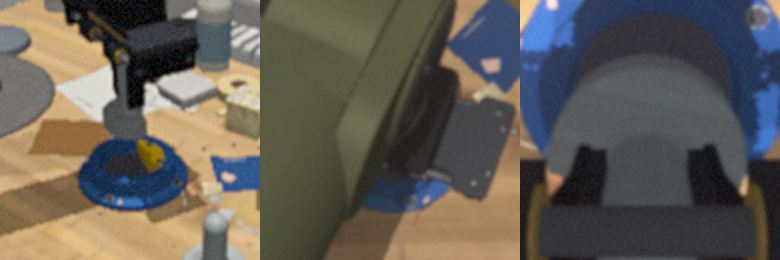

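The scene view shows the stake hanging over the holder, its short (flat) side to the right towards the yellow key. The wrist view shows the foot's round edge. I'll fit that arc to find the stake's axis in the hand.

```bash
python3 - <<'E'
from m import *
st=ctrl.get_state(); c=cam("wrist",st); im=cv2.GaussianBlur(cv2.imread("pics/wrist2.png"),(5,5),0).astype(float); g=im.mean(2)
M=R.from_rotvec(st['tool_rot']).as_matrix(); zt=st['position'][2]-.0356+.024
ctr=proj(c,[*st['position'][:2],zt]); P=[];px=[]
for a in np.radians(np.arange(-150,-29,3)):
    r=np.arange(35,75,.5); u=ctr[0]+r*np.cos(a); v=ctr[1]+r*np.sin(a)
    s=cv2.remap(g.astype(np.float32),u[None].astype(np.float32),v[None].astype(np.float32),1).ravel()
    d=s[4:]-s[:-4]; i=np.argmin(d)+2; px.append((round(u[i]),round(v[i]),int(d.min()))); P.append(plane(c,u[i],v[i],zt)[:2])
P=np.array(P); 
for _ in range(4):
    x,rr=circ(P); e=abs(np.linalg.norm(P-x,axis=1)-rr); P=P[e<max(.001,2*np.median(e))]
print(ctr,x,rr,len(P),px[::4]); print("offset in tool",M.T@np.r_[x-st['position'][:2],0])
print("to holder",M.T@np.r_[np.array([.4867,-.167])-st['position'][:2],0], "z",st['position'][2])
im=cv2.imread("pics/scene2.png")
cs=cam("scene")
# scene: foot left/right limits as plane-free check
for p in [(.485,-.1674,.0787)]:
    for az,r in[(149,.034),(-31,.011),(59,.034)]: print(az,proj(cs,(p[0]+r*np.cos(np.radians(az)),p[1]+r*np.sin(np.radians(az)),p[2]+.012)))
cv2.imwrite("pics/s2c.png",cv2.resize(im[100:200,180:290],None,fx=5,fy=5,interpolation=cv2.INTER_CUBIC))
E
```

```text
(np.float64(256.9806856465285), np.float64(224.93174589178616)) [ 0.47869952 -0.1677166 ] 0.029696146730193492 41 [(214, 200, -12), (219, 191, -15), (226, 182, -11), (235, 177, -10), (246, 173, -12), (257, 172, -11), (268, 173, -10), (278, 177, -10), (287, 183, -11), (294, 192, -14), (299, 201, -21)]
offset in tool [ 7.21519791e-03 -6.64757583e-04  1.33628372e-06]
to holder [ 2.69246110e-06  2.87090467e-03 -3.91104703e-06] z 0.11514948900840936
149 (np.float64(218.9234376940281), np.float64(149.94428366535794))
-31 (np.float64(237.1155027032151), np.float64(146.42116686989698))
59 (np.float64(228.66956716991874), np.float64(140.4645936848893))
```

View pics/s2c.png

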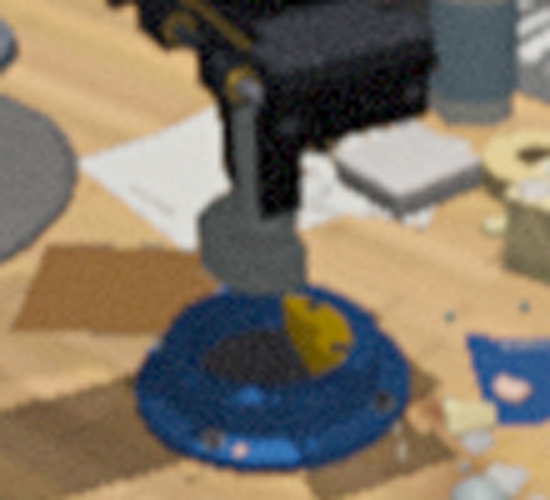

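The foot's straight right edge is parallel to the key's face, as predicted (219 to 241 px). Any offset along tool x is small. Correct and lower to just above the rim.

In the tool's units: 0.035 m is 7, -0.0015 m is -0.3.

>>> inch_along([
  [[-0.2, 0.6, 0], 0, 0],
  [[-0.3, 0.6, 4], 0, 0],
  [[-0.3, 0.6, 7], 0, 0],
  [[-0.3, 0.6, 8.4], 0, 0],
  [[-0.3, 0.6, 8.4], 0, 0],
  [[-0.3, 0.6, 8.4], 0, 0],
])

```text
time: 6.8
position: [0.4885, -0.1666, 0.0737]
tool_rot: [0.571, 3.089, -0.001]
ft_force: [-0.7, -0.2, -4.8]
grip_width: 0.288
grip_force: 35.0
```

```bash
python3 - <<'E'
from m import *
st=ctrl.get_state(); im=ctrl.get_image("wrist")[:,:,::-1]; sc=ctrl.get_image("scene")[:,:,::-1]
cv2.imwrite("pics/w3.png",im)
M=R.from_rotvec(st['tool_rot']).as_matrix(); print(st['position'],M.T@(np.array([.4867,-.167,.0476])-st['position']))
a=cv2.resize(sc[130:210,190:280],None,fx=4,fy=4,interpolation=cv2.INTER_CUBIC)
b=cv2.resize(im[110:250,170:345],None,fx=320/140,fy=320/140,interpolation=cv2.INTER_CUBIC)
cv2.imwrite("pics/m3.png",np.hstack([a,b[:320]]))
E
```

```text
[ 0.48853075 -0.16658926  0.07371179] [ 0.00156802 -0.00102415  0.02611203]
```

View pics/m3.png

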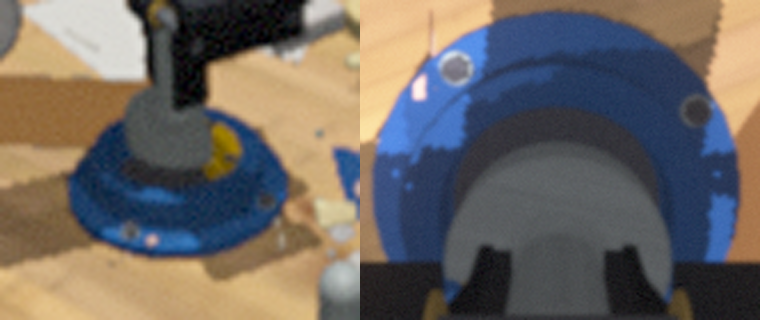

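The foot hangs just above the cup rim. In the wrist crop its arc top is at full-image (257,171), and the rim's inner edge is at (257,156). I'll check the gap along tool x.

```bash
python3 - <<'E'
from m import *
st=ctrl.get_state(); c=cam("wrist",st); M=R.from_rotvec(st['tool_rot']).as_matrix()
f=lambda u,v,z:(M.T@(plane(c,u,v,z)-st['position']))[:2]
z0=st['position'][2]-.0356
print("foot arc top",f(256.7,171.2,z0+.024),"left/right",f(170+85/2.286,110+250/2.286,z0+.024),f(170+312/2.286,110+250/2.286,z0+.024))
print("rim inner",f(256.7,156,.033),"flange",f(256.7,110+12/2.286,.01))
E
```

```text
foot arc top [ 0.03727949 -0.0002291 ] left/right [ 0.00402458 -0.03366706] [0.0041004  0.03347597]
rim inner [ 0.04251432 -0.00020429] flange [ 0.07141822 -0.0002211 ]
```

The gap is about 5.2 mm on this side (nominal 6) and symmetric sideways, so it's well centred. Lower.

>>> inch_along([
  [[-0.16, -0.1, 1], 0, 0],
  [[-0.16, -0.1, 2], 0, 0],
  [[-0.16, -0.1, 3], 0, 0],
  [[-0.16, -0.1, 4], 0, 0],
  [[-0.16, -0.1, 4.6], 0, 0],
  [[-0.16, -0.1, 4.6], 0, 0],
  [[-0.16, -0.1, 4.6], 0, 0],
])

```text
time: 7.6
position: [0.489, -0.167, 0.0505]
tool_rot: [0.57, 3.089, -0.0]
ft_force: [0.6, -0.1, -4.4]
grip_width: 0.29
grip_force: 35.0
```

>>> inch_along([
  [[0, 0, 0.2], 0, 0],
  [[0, 0, 0.4], 0, 0],
  [[0, 0, 0.6], 0, 0],
  [[0, 0, 0.6], 0, 0],
  [[0, 0, 0.6], 0, 0],
])

```text
time: 8.1
position: [0.4892, -0.1669, 0.0478]
tool_rot: [0.57, 3.089, 0.0]
ft_force: [-0.4, -0.3, -3.9]
grip_width: 0.291
grip_force: 35.0
```

In the tool's units: 0.001 m is 0.2, 0.0005 m is 0.1.

>>> inch_along([
  [[0, 0, 0.1], 0, 0],
  [[0, 0, 0.2], 0, 0],
  [[0, 0, 0.2], 0, 0],
  [[0, 0, 0.2], 0, 0],
])

```text
time: 8.5
position: [0.4896, -0.167, 0.0475]
tool_rot: [0.57, 3.089, 0.001]
ft_force: [-1.8, 1.3, 5.0]
grip_width: 0.289
grip_force: 35.0
```

Contact at exactly the predicted height. Release and retreat upward.

In the tool's units: -0.1 m is -20, -0.17 m is -34.

>>> inch_along([
  [[0, 0, 0], 0, 0.5],
  [[0, 0, 0], 0, 0.8],
  [[0, 0, 0], 0, 0.8],
  [[0, 0, 0], 0, 0.8],
  [[0, 0, 0], 0, 0.8],
  [[0, 0, -4], 0, 0.8],
  [[0, 0, -10], 0, 0.8],
  [[0, 0, -18], 0, 0.8],
  [[0, 0, -26], 0, 0.8],
  [[0, 0, -34], 0, 0.8],
  [[0, -10, -34], 0, 0.8],
  [[0, -20, -34], 0, 0.8],
  [[-6, -28, -34], 0, 0.8],
  [[-12, -30, -34], 0, 0.8],
  [[-12, -30, -34], 0, 0.8],
  [[-12, -30, -34], 0, 0.8],
])

```text
time: 10.1
position: [0.4909, -0.3289, 0.2156]
tool_rot: [-0.571, -3.086, 0.002]
ft_force: [-0.4, -0.2, -0.1]
grip_width: 0.798
grip_force: 0.0
```

```bash
python3 - <<'E'
from m import *
st=ctrl.get_state(); im=ctrl.get_image("wrist")[:,:,::-1]; sc=ctrl.get_image("scene")[:,:,::-1]
c=cam("wrist",st); u,v=[int(x) for x in proj(c,(.487,-.167,.03))]; print(u,v)
cv2.imwrite("pics/w4.png",im); cv2.imwrite("pics/s4.png",sc)
u=min(max(u,70),442); v=min(max(v,70),314)
a=cv2.resize(sc[120:240,190:350],None,fx=2.67,fy=2.67,interpolation=cv2.INTER_CUBIC)
b=cv2.resize(im[v-70:v+70,u-70:u+70],(320,320),interpolation=cv2.INTER_CUBIC)
cv2.imwrite("pics/m4.png",np.hstack([a[:320],b]))
E
```

```text
379 122
```

View pics/m4.png

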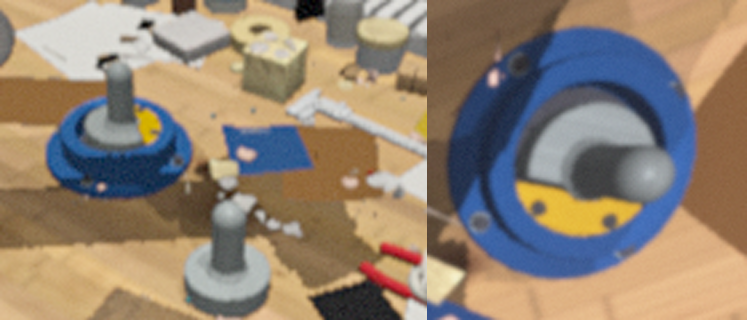

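The stake stands upright in the cup with its flat against the key's side (ball at scene (234,146), wrist (403,127)). The round stake is unmoved. Check the ball height, then hand in.

```bash
python3 - <<'E'
from m import *
st=ctrl.get_state(); p,e=tri([ray(cam("scene"),234.2,146.2),ray(cam("wrist",st),403.5,127.2)]); print(p,e,"expect z .087")
if abs(p[2]-.087)<.006 and max(e)<.005: print(ctrl.close_job())
E
```

```text
[ 0.48910937 -0.16782303  0.09203773] [np.float64(0.0005556191298291792), np.float64(0.0005556191298292279)] expect z .087
the job is handed in; nothing more can be done
None
```

The D-foot stake is standing upright on the pocket floor with its flat facing the key block and the gripper clear of it; the round stake was left where it stood, and the job was handed in at about 10 s (contact came at the predicted height, though the final two-view ball-height check read 5 mm high, 92 mm against 87 mm).

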